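# Pass the case pan between the bench appliances

## Robot

A 7-joint arm with a two-finger parallel gripper is mounted at the origin on the work surface. World frame = base frame: x ahead of the robot, y to its left, z up, the work surface at z = 0. Lengths are in m, angles in rad, forces in N, time in s.
With the tool pointing down it reaches from about 0.4 to 0.85 m from the base axis. Payload 4.5 kg.
Tool frame: the origin (TCP) lies between the finger pads; the fingertips stand 11 mm ahead of it and the grasp point (between the pads) lies 8 mm behind it (r.tip_reach is the distance from the TCP to the fingertips, in m); x points along the fingers, y is the direction in which the jaws open and shut, and the axes are right-handed (so a half turn about x gives the same grasp; the last joint's range is limited). The gripper opens to 88 mm and grips with 3 to 60 N. Pads are 18 mm wide; open, the fingers measure 123 mm over their backs; the gripper's body (75 mm by 187 mm) begins 45 mm behind the grasp point.
Start: joints at [-1.215, 0.689, -0.195, 1.565, 0.157, 0.902, -0.215], TCP at [0.198, 0.593, 0.25] pointing down, gripper open.
Joint ranges: [-3.01, 3.01], [-0.46, 2.08], [-1.47, 1.51], [0.13, 2.56], [-1, 4.14], [0.04, 2.09], [-2.66, 2.66]. Speed limits (rad/s): [2.57, 2.57, 3.14, 3.14, 3.14, 3.14, 3.14].

## Interface

Orientations are given as a unit quaternion [x, y, z, w].
In Python, from plant import r gives the robot as it stands.
- The arm moves only by the tool drive_tool, never from a script. Its argument "deltas" is a list of rows, each a list of 3 entries, a list of its own where there are three numbers: the turn, a rotation vector about the tool's x, y, z in degrees, then the shift along the tool's x, y, z in cm, then the finger opening in cm, from 0 to 8.81. A call has 1 to 12 rows; each row shifts and turns the commanded pose from where the row before left it, along the tool's axes as they then stand; what a row does not reach is not made up. A row lasts 1/12 s, in which the tool goes at most 41.7 mm and 7.16 degrees, less where a joint would pass 70% of its speed; a pose out of reach is approached as far as the arm can. A call is refused whole if a number of a shift passes 4.17 or a number of a turn 7.16, either way. A call with a gripper value outside its range is refused whole. The fingers move at their own pace and stop on an object; "force" is the grip in N (left out, the last holds). Time passes only in rows, so rows that do not move let the fingers close. It gives the time, the measured TCP pose, the force and the opening at its end, in the units of the state.
- r.get_state(): the state, without advancing time (a new reading comes with each control period).
- r.snapshot(name): name is "scene" or "top" or "wrist"; returns a dict with "color" (480x640x3 uint8, red, green, blue), "fov_y" (degrees; the focal length in pixels is half the picture's height over the tangent of half this angle, whatever the lens; pixels are square), "cx", "cy" (the principal point, pixels), "k1" (the pictures are not rectified: a ray, as slopes to the right and down, at radius r is drawn at 1 + k1 r^2 times it, then the intrinsics apply), "extrinsics" (4x4, takes a point from world to camera coordinates); the wrist camera has in their place "tool_from_camera" (4x4, takes a point from camera to tool coordinates, whose origin is the TCP and whose axes are the tool frame's). Camera axes: x right, y up, looking along -z (the intrinsics and any distortion apply to the point x, -y, -z); pixel columns grow to the right and rows downward; lengths in m; the calibration is good to about 2 mm. A picture is of the moment at which its call begins: read the wrist's pose just before it. There is no depth.
- r.finish_job(): hands the job in, once; it reports no verdict.
The state is a dict: "clock": time; "q": joint angles; "qd": joint speeds; "joint_torque": joint torques, N m; "tool_pos": TCP position; "eef_rot": TCP orientation; "contact_force": force on the tool from outside, world axes, zero at the start; "moment": the same for the moment, N m; "opening": opening from 0.0 (shut) to 1.0 (fully open).
Only numpy, scipy, OpenCV 4.12 (cv2) and the standard library are available. Lean on these libraries where they do the work, as an engineer would, in place of code of your own. Each camera call takes 0.05 s, during which the arm holds its last target. There are 200 camera calls.

## Task

The cast work in the case pan (the blue tray with the two stone jaw casts) is done: push the pan along the bench, lengthwise through the narrow passage between the wax heater and the handpiece control unit, and out on the other side until its end meets the end of the waiting pan (the tray with the metal flask), squarely and without shoving that one along. Only push it with the fingers: it stays flat on the bench, never lifted or tipped, the casts stay lying in it untouched, and it is not rammed into the appliances. Leave everything else on the bench where it is.

Things in the scene. Friction and masses are not known exactly. Their poses are not given: they have to be found in the camera images.
- case_pan: case pan, the one to move: open plastic tray holding the two loose stone casts; 100 (x) x 140 (y) x 38 mm (z) over its outward rim, which is 4 mm thick at the top; the walls stand 4 to 5 mm inside the rim, 3 mm thick. Origin at the centre of its underside, on the bench; y is its long axis, z up. About 0.32 kg with the casts; it slides on the bench. It starts on either the left or the right side of the two appliances, askew
- waiting_pan: waiting pan: the same kind of tray, 100 (x) x 140 (y) x 38 mm, y its long axis, holding a two-part metal denture flask (top 58 mm above the bench); 0.9 kg, loose on the bench. Origin at the centre of its underside. It stands on the other side of the two appliances, its long axis nearly along the passage and roughly in line with it
- upper_cast: stone cast of an upper jaw with filled-in palate, 56 x 56 x 27 mm, loose in the case pan; origin under its middle
- lower_cast: stone cast of a lower jaw, 56 x 56 x 27 mm, loose in the case pan; origin under its middle
- control_unit: handpiece control unit, cream box fixed to the bench, 130 (x) x 90 (y) x 60 mm (z) with upright sides and 10 mm rounded corners; a dial and a handpiece in its cradle on top reach 92 mm, both at least 35 mm back from the passage. Origin under its middle, x away from the robot and away from the passage, y along the passage; its face at x = -65 mm is one wall of the passage
- wax_heater: wax heater, white box with two wax wells, fixed to the bench, 130 (x) x 90 (y) x 46 mm (z), knobs to 55 mm, 10 mm rounded corners, axes parallel to the control unit's, nearer the robot. Origin under its middle; its face at x = +65 mm is the other wall of the passage
- gap_mid (a point): the middle of the passage between the control unit and the wax heater, at bench height; axes as the control unit's: the passage runs along y, 90 mm long, and is 108 mm wide along x (the pan's rim has 4 mm to spare on each side)
- articulator: dental articulator, aluminium hinge frame holding a cast, about 90 x 90 x 110 mm, near the back of the bench; origin under its middle; loose, to be left alone
- liquid_bottle: amber bottle with black cap, 48 mm across, 105 mm tall; origin at the centre of its base; loose, to be left alone
- powder_jar: white jar, 62 mm across, 62 mm tall; origin at the centre of its base; loose, to be left alone
- wire_spool: blue spool standing on its flange, 68 mm across, 42 mm tall; origin at the centre of its base; loose, to be left alone
- wax_knife: wax knife, wooden handle and steel blade, 170 mm long, 13 mm thick, lying flat on the robot's side of the bench; origin near its middle, at bench height; loose, to be left alone
- spare_cast: single stone cast of a jaw, 56 x 56 x 29 mm, on the bench beside the wax heater; origin under its middle; loose, to be left alone
- putty_tub: white lidded tub, 90 mm across, 57 mm tall; origin at the centre of its base; loose, to be left alone
Mind the look-alikes: they are no part of the job. What is shaped like the lower_cast but pink or yellow is not meant.

How it is judged:
On the way:
1. the case pan is in the passage, lengthwise, between the wax heater and the control unit (y of case_pan in the frame of gap_mid between -0.03 and 0.03 m and x of case_pan in the frame of gap_mid between -0.02 and 0.02 m and angle between the y axis of case_pan and the y axis of control_unit, either way round below 0.15 rad and height (world z) of case_pan below 0.008 m), for 0.05 s.
At the end, for the whole second after the job is handed in: The case pan lies flat, at rest, end to end with the waiting pan beyond the passage: at most 12 mm between the ends, 45 mm sideways, 8 degrees off parallel; the waiting pan within 20 mm of its start; both casts upright in the pan (horizontal distance between case_pan and waiting_pan above 0.132 m and y of case_pan in the frame of waiting_pan between -0.152 and 0.152 m and x of case_pan in the frame of waiting_pan between -0.045 and 0.045 m and angle between the y axis of case_pan and the y axis of waiting_pan, either way round below 0.14 rad and horizontal distance between case_pan and gap_mid above 0.116 m and height (world z) of case_pan below 0.004 m and angle between case_pan's own z axis and vertical below 0.05 rad and linear speed of each of case_pan, waiting_pan below 0.01 m/s and distance of waiting_pan from where it was at the start of the episode below 0.02 m and x of upper_cast in the frame of case_pan between -0.03 and 0.03 m and y of upper_cast in the frame of case_pan between -0.055 and 0.055 m and z of each of upper_cast, lower_cast in the frame of case_pan below 0.02 m and angle between each of upper_cast, lower_cast's own z axis and vertical below 0.2 rad and x of lower_cast in the frame of case_pan between -0.03 and 0.03 m and y of lower_cast in the frame of case_pan between -0.055 and 0.055 m); the robot touches nothing.
It fails at once if the case pan is lifted or tipped (height (world z) of case_pan above 0.012 m or angle between case_pan's own z axis and vertical above 0.14 rad).
It fails at once if the waiting pan is lifted, tipped or shoved more than 25 mm (height (world z) of waiting_pan above 0.012 m or angle between waiting_pan's own z axis and vertical above 0.14 rad or distance of waiting_pan from where it was at the start of the episode above 0.025 m).
It fails at once if a cast leaves the pan, is upset or is handled (not (x of upper_cast in the frame of case_pan between -0.03 and 0.03 m and y of upper_cast in the frame of case_pan between -0.055 and 0.055 m and z of each of upper_cast, lower_cast in the frame of case_pan below 0.02 m and angle between each of upper_cast, lower_cast's own z axis and vertical below 0.2 rad and x of lower_cast in the frame of case_pan between -0.03 and 0.03 m and y of lower_cast in the frame of case_pan between -0.055 and 0.055 m) or contact force between the arm and upper_cast above 2 N or contact force between the arm and lower_cast above 2 N).
It fails at once if the pan or the arm is rammed into an appliance (over 20 N) (contact force between any of case_pan, the arm and control_unit above 20 N or contact force between any of case_pan, the arm and wax_heater above 20 N).
It fails at once if something else on the bench is displaced by more than 25 mm or lifted (distance of any of articulator, liquid_bottle, powder_jar, wire_spool, wax_knife, spare_cast, putty_tub from where it was at the start of the episode above 0.025 m).
It also fails if it takes over 67 s, if anything falls off the work surface, if the arm or the gripper's body presses on something with over 40 N, if the wrist force passes 120 N, or if a joint passes its speed limit or range.

## Working session

There is one attempt and no reset: what is moved stays moved. The work goes in short steps, Python scripts to look and compute and a tool call to move; the robot and the scene stay as the last step left them, time stands still between calls to the robot, and variables do not carry over. Pictures are saved under pics/ and viewed, about 8 in all and at most 12, crops included, and the job is handed in when it is done.

Besides the shell and the picture viewer there is one more tool, called by a JSON object that holds its "api" and its "payload". drive_tool: Moves the arm, as the interface text tells. Its arguments: {"type":"object","properties":{"deltas":{"type":"array","items":{"type":"array"}},"force":{"type":"number"}},"required":["deltas"]}

```bash
ls; mkdir -p pics
python3 - <<'E'
from plant import r
import cv2,pickle
for n in("scene","top"):
    s=r.snapshot(n); cv2.imwrite(f"pics/{n}0.png",s["color"][:,:,::-1]); pickle.dump(s,open(f"{n}.pkl","wb"))
    print({k:v for k,v in s.items() if k!="color"})
print(r.get_state())
E
```

```text
pics
{'fov_y': 53.424387310171475, 'cx': 319.0083834800928, 'cy': 231.14332540782266, 'k1': -0.09708999103027995, 'extrinsics': array([[-0.60542278,  0.79583933,  0.01014944,  0.30150919],
       [-0.62019474, -0.47971926,  0.62066732,  0.33016029],
       [ 0.49882034,  0.36947151,  0.78400834, -1.55338081],
       [ 0.        ,  0.        ,  0.        ,  1.        ]])}
{'fov_y': 52.56836707962458, 'cx': 322.9696856734383, 'cy': 249.3572084647563, 'k1': -0.0732590236265155, 'extrinsics': array([[ 0.0117471 , -0.99991086, -0.00634574,  0.02798935],
       [ 0.99229742,  0.01087452,  0.12340008, -0.52049526],
       [-0.12332007, -0.00774645,  0.99233671, -1.11494484],
       [ 0.        ,  0.        ,  0.        ,  1.        ]])}
{'clock': 0.1, 'q': array([-1.21520086,  0.68991404, -0.1944874 ,  1.56622017,  0.15729062,
        0.90246348, -0.21510464]), 'qd': array([-0.0003201 , -0.00099522,  0.0007953 , -0.00290402,  0.00049622,
        0.00047749, -0.00036445]), 'joint_torque': array([-3.04144691e-03, -5.28508115e+01, -1.27149403e+00, -1.53838921e+01,
       -5.25276270e-02,  1.93588108e-03,  4.41512657e-05]), 'tool_pos': array([0.19755311, 0.59239661, 0.24898597]), 'eef_rot': array([ 0.11269825,  0.69802367, -0.11383827,  0.69792758]), 'contact_force': array([ 0.50826073,  0.7092977 , -0.17476453]), 'moment': array([-0.02003353, -0.0003562 , -0.03802468]), 'opening': 1.002426172032262}
```

View pics/top0.png

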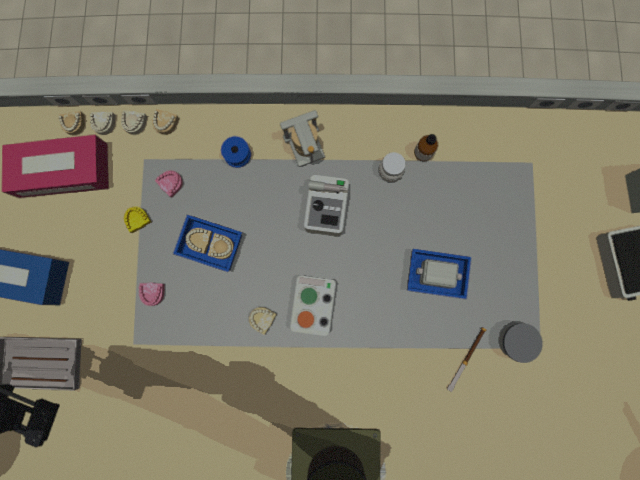

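View pics/scene0.png

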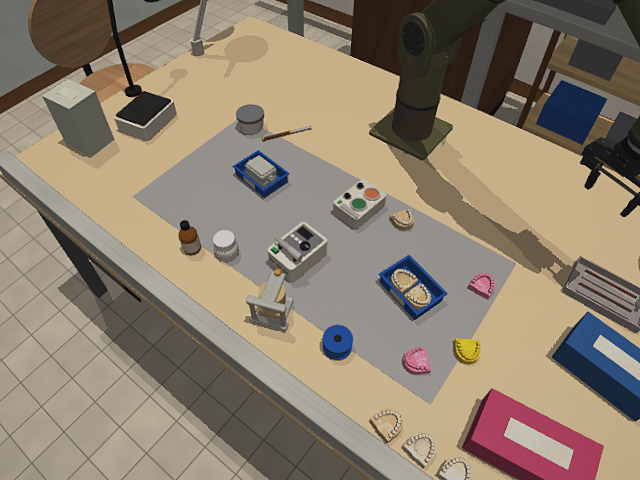

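```bash
cat > h.py <<'E'
import numpy as np,cv2
from scipy.optimize import minimize
from scipy.spatial.transform import Rotation as R
def take(n):
    from plant import r
    st=r.get_state(); s=r.snapshot(n)
    if n=="wrist":
        T=np.eye(4);T[:3,:3]=R.from_quat(st["eef_rot"]).as_matrix();T[:3,3]=st["tool_pos"]
        s["extrinsics"]=np.linalg.inv(T@s["tool_from_camera"])
    return s
def proj(s,P):
    P=np.atleast_2d(P);c=P@s["extrinsics"][:3,:3].T+s["extrinsics"][:3,3]
    u=c[:,:2]*[1,-1]/-c[:,2:]; u=u*(1+s["k1"]*(u**2).sum(1,keepdims=True))
    return u*240/np.tan(np.radians(s["fov_y"]/2))+[s["cx"],s["cy"]]
def back(s,px,z):
    f=240/np.tan(np.radians(s["fov_y"]/2)); d=(np.array(px,float)-[s["cx"],s["cy"]])/f
    u=d.copy()
    for _ in range(20): u=d/(1+s["k1"]*(u**2).sum())
    E=s["extrinsics"];o=-E[:3,:3].T@E[:3,3];w=E[:3,:3].T@[u[0],-u[1],-1]
    return o+w*(z-o[2])/w[2]
def rrect(a,b,r,z):
    t=np.linspace(0,np.pi/2,5);q=[]
    for k,(sx,sy) in enumerate([(1,1),(-1,1),(-1,-1),(1,-1)]):
        for u in t+k*np.pi/2: q.append([sx*(a/2-r)+r*np.cos(u),sy*(b/2-r)+r*np.sin(u),z])
    return np.array(q)
PAN=np.vstack([rrect(.1,.14,.006,.038),rrect(.1,.14,.006,.034),rrect(.091,.131,.006,0)])
CU=np.vstack([rrect(.13,.09,.01,.06),rrect(.13,.09,.01,0)])
WH=np.vstack([rrect(.13,.09,.01,.046),rrect(.13,.09,.01,0)])
def world(p,M):
    c,s=np.cos(p[2]),np.sin(p[2]); return np.c_[M[:,0]*c-M[:,1]*s+p[0],M[:,0]*s+M[:,1]*c+p[1],M[:,2]]
def blue(im):
    h=cv2.cvtColor(im,cv2.COLOR_RGB2HSV); return cv2.inRange(h,(105,130,40),(125,255,255))
def white(im):
    # not grey mat/shadow: bright
    return cv2.inRange(im,(150,150,140),(255,255,255))
def target(s,maskf,p0,M,pad=12):
    c=proj(s,world(p0,M)); x0,y0=np.floor(c.min(0)-pad).astype(int);x1,y1=np.ceil(c.max(0)+pad).astype(int)
    x0,y0=max(x0,0),max(y0,0);x1,y1=min(x1,640),min(y1,480)
    m=maskf(s["color"])[y0:y1,x0:x1]
    n,l,st,_=cv2.connectedComponentsWithStats(m); m=(l==1+st[1:,4].argmax()).astype(np.uint8)*255
    k=[cv2.convexHull(np.vstack(cv2.findContours(m,0,2)[0]))]
    m=cv2.fillPoly(np.zeros_like(m),k,255)
    return cv2.resize(m,None,fx=4,fy=4,interpolation=cv2.INTER_LINEAR).astype(float)/255,(x0,y0)
def fit(views,maskf,p0,M,pad=12):
    T=[target(s,maskf,p0,M,pad) for s in views]
    def cost(q):
        p=q*[.01,.01,.1]+p0; e=0
        for s,(m,o) in zip(views,T):
            h=cv2.convexHull(proj(s,world(p,M)).astype(np.float32))
            h=((h-o+.5)*4-.5)
            r=cv2.fillConvexPoly(np.zeros(m.shape,np.uint8),np.round(h*16).astype(np.int32),255,cv2.LINE_AA,4)/255.
            e+=np.abs(r-m).sum()/m.sum()
        return e
    b=None;q=np.zeros(3)
    for k in range(3):
        b=minimize(cost,q,method="Nelder-Mead",options=dict(initial_simplex=q+np.array([[0,0,0],[1,0,0],[0,1,0],[0,0,1]])*(1.5/(k+1)),xatol=.002,fatol=1e-5)); q=b.x
    return b.x*[.01,.01,.1]+p0,b.fun/len(views)
E
python3 - <<'E'
from h import *; import pickle
S={n:pickle.load(open(n+".pkl","rb")) for n in("scene","top")}
t=S["top"]
for nm,px,z,M,mf in[("case",(208,243),.038,PAN,blue),("wait",(439,274),.038,PAN,blue),("cu",(326,205),.06,CU,white),("wh",(313,305),.046,WH,white)]:
    b=back(t,px,z);p0=np.array([b[0],b[1],-.1])
    for v in(["top"],["scene"],["top","scene"]):
        p,e=fit([S[k] for k in v],mf,p0,M);print(nm,v,p.round(4),round(e,3))
E
```

```text
case ['top'] [ 0.533   0.3089 -0.3028] 0.031
case ['scene'] [ 0.5325  0.3093 -0.3055] 0.033
case ['top', 'scene'] [ 0.533   0.3091 -0.3043] 0.032
wait ['top'] [ 0.4664 -0.2389 -0.1332] 0.028
wait ['scene'] [ 0.4647 -0.2405 -0.1365] 0.041
wait ['top', 'scene'] [ 0.4661 -0.2392 -0.1379] 0.039
cu ['top'] [ 0.6264  0.0275 -0.1319] 0.524
cu ['scene'] [ 0.5529 -0.0102  0.7085] 0.812
cu ['top', 'scene'] [ 0.5904  0.0292 -0.0691] 0.834
wh ['top'] [ 0.3886  0.0566 -0.1173] 0.054
wh ['scene'] [ 0.3582  0.0403 -0.0732] 0.373
wh ['top', 'scene'] [ 0.3863  0.0553 -0.1064] 0.257
```

Run:
```python
from h import *
s=take("wrist"); from plant import r
st=r.get_state();A=R.from_quat(st["eef_rot"]).as_matrix();print(A.round(3),st["tool_pos"]);print(s["tool_from_camera"].round(3),s["fov_y"],s["k1"],s["cx"],s["cy"])
t=np.array([.5,.05,.30]); 
for dy in(0,.12):
  print("tool delta to view cm",(A.T@(t+[0,dy,0]-st["tool_pos"])*100).round(2))
```

```text
[[-0.     0.316  0.949]
 [-0.001  0.949 -0.316]
 [-1.    -0.001  0.   ]] [0.19755415 0.59247647 0.24908285]
[[ 0.001  0.255 -0.967 -0.136]
 [ 1.     0.001  0.001 -0.   ]
 [ 0.001 -0.967 -0.255 -0.065]
 [ 0.     0.     0.     1.   ]] 58.168264754155025 -0.021545014294822015 312.7135527014256 238.68729654458213
tool delta to view cm [ -5.03 -41.91  45.85]
tool delta to view cm [ -5.05 -30.52  42.05]
```

{"api": "drive_tool", "payload": {"deltas": [[[0, 0, 0], [-0.6, -2.4, 3.0], 8], [[0, 0, 0], [-0.6, -2.4, 3.0], 8], [[0, 0, 0], [-0.6, -2.4, 3.0], 8], [[0, 0, 0], [-0.6, -2.4, 3.0], 8], [[0, 0, 0], [-0.6, -2.4, 3.0], 6], [[0, 0, 0], [-0.6, -2.4, 3.0], 6], [[0, 0, 0], [-0.6, -2.4, 3.0], 6], [[0, 0, 0], [-0.6, -2.4, 3.0], 6], [[0, 0, 0], [-0.6, -2.4, 3.0], 6], [[0, 0, 0], [-0.6, -2.4, 3.0], 6], [[0, 0, 0], [-0.6, -2.4, 3.0], 6], [[0, 0, 0], [-0.6, -2.4, 3.0], 6]]}}

```text
clock: 1.15
tool_pos: [0.4486, 0.204, 0.322]
eef_rot: [0.113, 0.698, -0.113, 0.698]
contact_force: [0.8, 1.2, 0.3]
opening: 0.682
```

{"api": "drive_tool", "payload": {"deltas": [[[7, 0, 0], [0, 0, 0], 6], [[7, 0, 0], [0, 0, 0], 6], [[7, 0, 0], [0, 0, 0], 6], [[7, 0, 0], [0, 0, 0], 6], [[7, 0, 0], [0, 0, 0], 6], [[7, 0, 0], [0, 0, 0], 6], [[7, 0, 0], [0, 0, 0], 6], [[7, 0, 0], [0, 0, 0], 6], [[7, 0, 0], [0, 0, 0], 6], [[7, 0, 0], [0, 0, 0], 6], [[7, 0, 0], [0, 0, 0], 6], [[2, 0, 0], [0, 0, 0], 6]]}}

```text
clock: 2.15
tool_pos: [0.4478, 0.2059, 0.3215]
eef_rot: [-0.532, -0.465, 0.533, -0.465]
contact_force: [0.0, 0.2, 0.8]
opening: 0.682
```

Run:
```python
from h import *; import pickle
from plant import r
for i in range(1):
    s=take("wrist"); pickle.dump(s,open("w1.pkl","wb"))
cv2.imwrite("pics/w1.png",s["color"][:,:,::-1]); st=r.get_state();print(st["tool_pos"],R.from_quat(st["eef_rot"]).as_matrix().round(3),st["clock"],st["contact_force"],st["q"])
```

```text
[0.44783329 0.20590688 0.32152099] [[-0.     0.991 -0.133]
 [-0.    -0.133 -0.991]
 [-1.    -0.     0.   ]] 2.2 [ 0.30688666  0.34602498 -0.24328612] [-0.62555941  0.42349868  0.15081124  1.86650078 -0.08151102  0.85804008
 -0.56789709]
```

View pics/w1.png

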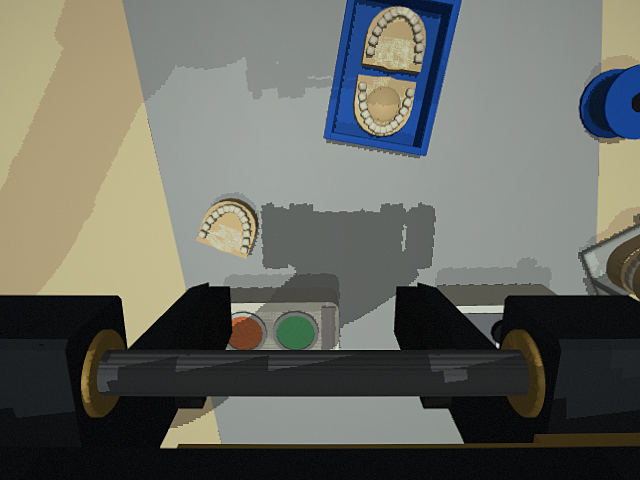

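{"api": "drive_tool", "payload": {"deltas": [[[0, 0, 0], [0, 1.2, 3], 6], [[0, 0, 0], [0, 1.2, 3], 6], [[0, 0, 0], [0, 1.2, 3], 6], [[0, 0, 0], [0, 1.2, 3], 6], [[0, 0, 0], [0, 1.2, 3], 6], [[0, 0, 0], [0, 1.2, 3], 6], [[0, 0, 0], [0, 0, 0], 6], [[0, 0, 0], [0, 0, 0], 6]]}}

```text
clock: 2.87
tool_pos: [0.4963, 0.0161, 0.3216]
eef_rot: [-0.532, -0.465, 0.532, -0.466]
contact_force: [-0.2, -0.3, 0.4]
opening: 0.678
```

Run:
```python
from h import *; import pickle
from plant import r
s=take("wrist"); pickle.dump(s,open("w2.pkl","wb"))
s2={n:pickle.load(open(n+".pkl","rb")) for n in("scene","top")}
im=s["color"].copy()
cv2.imwrite("pics/w2.png",im[:,:,::-1])
t=cv2.resize(s2["top"]["color"][165:345,270:370],None,fx=4,fy=4,interpolation=cv2.INTER_CUBIC)
print(t.shape);cv2.imwrite("pics/t_crop.png",t[:600,:,::-1])
```

```text
(720, 400, 3)
```

View pics/w2.png

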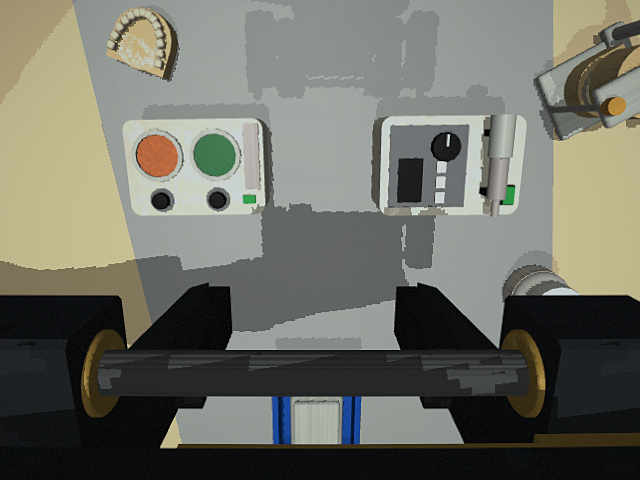

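Run:
```python
from h import *; import pickle
s=pickle.load(open("w2.pkl","rb"))
im=s["color"]
def w(im): return cv2.inRange(im,(115,120,105),(255,255,255)) 
print(im[165,120:130].tolist(),im[165,262:272].tolist(),im[165,374:388].tolist(),im[212,330:334].tolist())
from h import rrect
out=im.copy()
for nm,px,z in[("wh",(195,167),.046),("cu",(453,166),.06)]:
  b=back(s,px,z);p0=np.array([b[0],b[1],-.133]);M=rrect(.13,.09,.01,z)
  for th in(150,170,190):
    f=lambda im:cv2.inRange(im,(th,th,th-15),(255,255,255))
    p,e=fit([s],f,p0,M,8);print(nm,th,p.round(4),round(e,3))
  cv2.polylines(out,[np.round(proj(s,world(p,M))*16).astype(np.int32)],True,(255,0,0),1,cv2.LINE_AA,4)
  # inner face point estimate
cv2.imwrite("pics/w2o.png",cv2.resize(out[95:235,100:540],None,fx=1.8,fy=1.8)[:,:,::-1])
```

```text
[[153, 158, 154], [152, 157, 154], [154, 159, 155], [152, 157, 153], [152, 157, 155], [148, 155, 153], [173, 176, 168], [201, 200, 182], [200, 201, 183], [199, 198, 181]] [[215, 224, 213], [160, 166, 158], [81, 82, 78], [58, 59, 52], [64, 65, 58], [64, 63, 55], [73, 76, 72], [78, 81, 79], [77, 81, 78], [93, 97, 95]] [[78, 79, 71], [77, 76, 69], [79, 81, 72], [79, 79, 70], [76, 77, 69], [66, 65, 56], [133, 137, 130], [207, 216, 209], [204, 214, 207], [203, 211, 205], [203, 211, 204], [202, 211, 203], [200, 209, 203], [203, 212, 205]] [[90, 93, 91], [108, 113, 109], [109, 114, 111], [109, 114, 111]]
wh 150 [ 0.3823  0.0621 -0.2119] 0.192
wh 170 [ 0.3881  0.0561 -0.1185] 0.016
wh 190 [ 0.3883  0.0561 -0.1265] 0.015
cu 150 [ 0.6255  0.0274 -0.1224] 0.136
cu 170 [ 0.5954  0.0308 -0.114 ] 0.115
cu 190 [ 0.5901  0.031  -0.1121] 0.121
```

View pics/w2o.png

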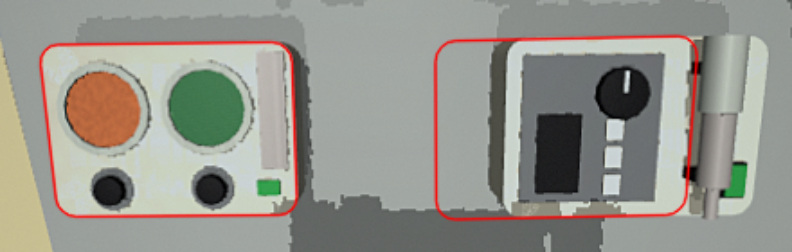

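Run:
```python
from h import *; import pickle
s=pickle.load(open("w2.pkl","rb")); im=cv2.cvtColor(s["color"],cv2.COLOR_RGB2GRAY).astype(float)
def edge(row,a,b,z):
    g=np.abs(np.diff(im[row,a:b]));g[g<25]=0;x=a+.5+(g*np.arange(len(g))).sum()/g.sum();return back(s,(x,row),z)[:2]
E1=np.array([edge(k,258,268,.046) for k in range(130,204,2)]);E2=np.array([edge(k,375,386,.06) for k in range(130,200,2)])
L=[]
for E in(E1,E2):
    f=np.polyfit(E[:,1],E[:,0],1);rs=E[:,0]-np.polyval(f,E[:,1]);k=abs(rs)<.0015;f=np.polyfit(E[k,1],E[k,0],1);L.append(f);print(f.round(4),rs.std().round(5),k.sum())
m=(L[0]+L[1])/2;th=-np.arctan(m[0]);print("yaw",th,"x at y=.0415",np.polyval(m,.0415),"width",(np.polyval(L[1],.0415)-np.polyval(L[0],.0415))*np.cos(th))
```

```text
[0.1132 0.4466] 0.00071 37
[0.1227 0.5561] 0.0001 35
yaw -0.11740607204199413 x at y=.0415 0.5062334044766162 width 0.10912633220372613
```

{"api": "drive_tool", "payload": {"deltas": [[[4.9, 0, 0], [0, 0, 0], 5], [[4.9, 0, 0], [0, 0, 0], 5], [[0, 0, 0], [0, -0.53, -4.06], 5], [[0, 0, 0], [0, -0.53, -4.06], 5], [[0, 0, 0], [0, -0.53, -4.06], 5], [[0, 0, 0], [0, -0.53, -4.06], 5], [[0, 0, 0], [0, -0.53, -4.06], 5], [[0, 0, 0], [0, -0.53, -4.06], 5], [[0, 0, 0], [0, -0.53, -4.06], 5], [[0, 0, 0], [0, -0.53, -4.06], 5], [[0, 0, 0], [0, -0.53, -4.06], 5], [[0, 0, 0], [0, -0.53, -4.06], 5]]}}

```text
clock: 3.92
tool_pos: [0.5635, 0.426, 0.3214]
eef_rot: [-0.568, -0.421, 0.569, -0.42]
contact_force: [0.6, 0.1, 0.6]
opening: 0.568
```

{"api": "drive_tool", "payload": {"deltas": [[[0, 0, 0], [3, 0, 0], 5], [[0, 0, 0], [3, 0, 0], 5], [[0, 0, 0], [3, 0, 0], 5], [[0, 0, 0], [3, 0, 0], 5], [[0, 0, 0], [3, 0, 0], 5], [[0, 0, 0], [3, 0, 0], 5], [[0, 0, 0], [3, 0, 0], 5], [[0, 0, 0], [0, 0, 0], 5]]}}

```text
clock: 4.58
tool_pos: [0.5597, 0.4213, 0.1048]
eef_rot: [-0.564, -0.421, 0.573, -0.42]
contact_force: [-1.7, -1.4, -0.7]
opening: 0.569
```

```bash
cat >> h.py <<'E'
G=np.array([.5063,.0415]);GY=-.121
def togap(p):
    d=np.array(p[:2])-G;c,s=np.cos(GY),np.sin(GY);return np.array([d[0]*c+d[1]*s,-d[0]*s+d[1]*c,p[2]-GY])
def tool():
    from plant import r
    st=r.get_state();A=R.from_quat(st["eef_rot"]).as_matrix();p=st["tool_pos"]
    yaw=np.arctan2(A[1,1],A[0,1]);return st,np.array([p[0],p[1],yaw]),A
E
python3 - <<'E'
from h import *
st,p,A=tool();print(st["clock"],st["tool_pos"],p[2],togap(p).round(4),A.round(3),st["contact_force"])
E
```

```text
4.5833 [0.55965633 0.42131884 0.1047793 ] -0.29719900841421626 [ 0.0071  0.3835 -0.1762] [[-0.012  0.956 -0.293]
 [-0.006 -0.293 -0.956]
 [-1.    -0.01   0.009]] [-1.66216758 -1.41214456 -0.69343488]
```

{"api": "drive_tool", "payload": {"deltas": [[[0, 0, 0], [2.4, 0, 0], 5], [[0, 0, 0], [2.4, 0, 0], 5], [[0, 0, 0], [2.4, 0, 0], 5], [[0, 0, 0], [0, 0, 0], 5], [[0, 0, 0], [0, 0, 0], 5], [[0, 0, 0], [0, 0, 0], 5]]}}

```text
clock: 5.08
tool_pos: [0.5665, 0.4232, 0.042]
eef_rot: [0.57, 0.42, -0.568, 0.42]
contact_force: [0.1, -0.2, -0.1]
opening: 0.569
```

Run:
```python
from h import *
import time
st,p,A=tool();print(st["clock"],st["tool_pos"],p[2],togap(p).round(4),A.round(3),st["contact_force"])
case=np.array([.533,.3091,-.304]);d=p[:2]-case[:2];c,s=np.cos(case[2]),np.sin(case[2])
print("tcp in pan",d[0]*c+d[1]*s,-d[0]*s+d[1]*c,p[2]-case[2])
```

```text
5.0833 [0.5664995  0.42316032 0.04195909] -0.2996894197731374 [ 0.0137  0.3861 -0.1787] [[ 0.002  0.955 -0.295]
 [ 0.002 -0.295 -0.955]
 [-1.     0.001 -0.003]] [ 0.05728703 -0.18084888 -0.13190138]
tcp in pan -0.0021792800368491613 0.11885799844916169 0.004310580226862593
```

{"api": "drive_tool", "payload": {"deltas": [[[0, 0, 0], [0.9, 0, 0.5], 5], [[0, 0, 0], [0, 0, 0.7], 5], [[0, 0, 0], [0, 0, 0.7], 5], [[0, 0, 0], [0, 0, 0.7], 5], [[0, 0, 0], [0, 0, 0.5], 5], [[0, 0, 0], [0, 0, 0.4], 5], [[0, 0, 0], [0, 0, 0.3], 5], [[0, 0, 0], [0, 0, 0.2], 5], [[0, 0, 0], [0, 0, 0], 5]]}}

```text
clock: 5.83
tool_pos: [0.5542, 0.3836, 0.031]
eef_rot: [0.57, 0.42, -0.569, 0.419]
contact_force: [1.7, 0.1, 0.7]
opening: 0.567
```

```bash
cat > look.py <<'E'
from h import *;import sys
st,p,A=tool();print(st["clock"],st["tool_pos"].round(4),"tool gap",togap(p).round(4),"F",st["contact_force"].round(2))
g=np.array(eval(sys.argv[1]));c,s=np.cos(GY),np.sin(GY);p0=np.array([G[0]+g[0]*c-g[1]*s,G[1]+g[0]*s+g[1]*c,g[2]+GY])
V=[take("top"),take("scene")]
for v in(V[:1],V[1:],V):
    q,e=fit(v,blue,p0,PAN);print("case gap",togap(q).round(4),round(e,3))
w=np.array([.4661,-.2392,-.137])
q,e=fit(V,blue,w,PAN);print("wait moved",(q-w).round(4),round(e,3),"gap",togap(q).round(4))
if len(sys.argv)>2: cv2.imwrite(sys.argv[2],V[0]["color"][:,:,::-1]); cv2.imwrite("pics/sc.png",V[1]["color"][:,:,::-1])
E
python3 look.py "[-.006,.269,-.183]"
```

```text
5.8333 [0.5542 0.3836 0.031 ] tool gap [ 0.0063  0.3454 -0.1798] F [1.72 0.13 0.67]
case gap [-0.0064  0.266  -0.1763] 0.032
case gap [-0.0171  0.2312  0.1509] 0.62
case gap [-0.0072  0.2651 -0.1781] 0.369
wait moved [-0.     -0.     -0.0005] 0.039 gap [-0.006  -0.2835 -0.0165]
```

{"api": "drive_tool", "payload": {"deltas": [[[-0.43, 0, 0], [0, 0, 0.3], 5], [[-0.43, 0, 0], [0, 0, 0.4], 5], [[-0.43, 0, 0], [0, 0, 0.4], 5], [[-0.43, 0, 0], [0, 0, 0.4], 5], [[-0.43, 0, 0], [0, 0, 0.4], 5], [[-0.43, 0, 0], [0, 0, 0.4], 5], [[-0.43, 0, 0], [0, 0, 0.4], 5], [[-0.43, 0, 0], [0, 0, 0.4], 5], [[-0.43, 0, 0], [0, 0, 0.4], 5], [[-0.43, 0, 0], [0, 0, 0.3], 5], [[-0.43, 0, 0], [0, 0, 0.2], 5], [[-0.43, 0, 0], [0, 0, 0], 5]]}}

```text
clock: 6.93
tool_pos: [0.5433, 0.344, 0.0307]
eef_rot: [-0.549, -0.445, 0.55, -0.445]
contact_force: [-0.6, 1.6, 1.3]
opening: 0.565
```

```bash
python3 look.py "[-.004,.228,-.09]"
```

```text
6.9333 [0.5433 0.344  0.0307] tool gap [ 2.000e-04  3.048e-01 -8.970e-02] F [-0.61  1.57  1.33]
case gap [-0.0059  0.2246 -0.0953] 0.035
case gap [-0.0134  0.1906  0.2122] 0.616
case gap [-0.0061  0.2238 -0.0933] 0.363
wait moved [-0.      0.     -0.0009] 0.038 gap [-0.0061 -0.2835 -0.0169]
```

{"api": "drive_tool", "payload": {"deltas": [[[-0.43, 0, 0], [0, 0.02, 0.3], 5], [[-0.43, 0, 0], [0, 0.02, 0.4], 5], [[-0.43, 0, 0], [0, 0.02, 0.4], 5], [[-0.43, 0, 0], [0, 0.02, 0.4], 5], [[-0.43, 0, 0], [0, 0.02, 0.4], 5], [[-0.43, 0, 0], [0, 0.02, 0.4], 5], [[-0.43, 0, 0], [0, 0.02, 0.4], 5], [[-0.43, 0, 0], [0, 0.02, 0.4], 5], [[-0.43, 0, 0], [0, 0.02, 0.4], 5], [[-0.43, 0, 0], [0, 0.02, 0.3], 5], [[-0.43, 0, 0], [0, 0, 0.2], 5], [[-0.43, 0, 0], [0, 0, 0], 5]]}}

```text
clock: 8.03
tool_pos: [0.5385, 0.3042, 0.0307]
eef_rot: [-0.529, -0.469, 0.529, -0.469]
contact_force: [0.3, 0.7, -0.6]
opening: 0.57
```

```bash
python3 look.py "[-.001,.186,0]"
```

```text
8.0333 [0.5385 0.3042 0.0307] tool gap [2.000e-04 2.646e-01 4.000e-04] F [ 0.27  0.66 -0.58]
case gap [ 0.0012  0.1831 -0.0019] 0.04
case gap [-0.004   0.1521  0.2711] 0.577
case gap [ 0.001   0.1825 -0.0051] 0.338
wait moved [-0.     -0.     -0.0005] 0.039 gap [-0.006  -0.2835 -0.0165]
```

{"api": "drive_tool", "payload": {"deltas": [[[0, 0, 0], [0, 0, 0.3], 5], [[0, 0, 0], [0, 0, 0.5], 5], [[0, 0, 0], [0, 0, 0.5], 5], [[0, 0, 0], [0, 0, 0.5], 5], [[0, 0, 0], [0, 0, 0.5], 5], [[0, 0, 0], [0, 0, 0.5], 5], [[0, 0, 0], [0, 0, 0.5], 5], [[0, 0, 0], [0, 0, 0.5], 5], [[0, 0, 0], [0, 0, 0.5], 5], [[0, 0, 0], [0, 0, 0.4], 5], [[0, 0, 0], [0, 0, 0.2], 5], [[0, 0, 0], [0, 0, 0], 5]]}}

```text
clock: 9.13
tool_pos: [0.5326, 0.2553, 0.0307]
eef_rot: [-0.529, -0.469, 0.53, -0.469]
contact_force: [0.4, -0.1, 0.4]
opening: 0.566
```

{"api": "drive_tool", "payload": {"deltas": [[[0, 0, 0], [0, 0, -1], 5], [[0, 0, 0], [0, 0, -1], 5], [[0, 0, 0], [-3, 0, 0], 5], [[0, 0, 0], [-4, 0, 0], 5], [[0, 0, 0], [-4, 0, 0], 5], [[0, 0, 0], [-4, 0, 0], 5], [[0, 0, 0], [-4, 0, 1], 5], [[0, 0, 0], [-4, 0, 1], 5], [[0, 0, 0], [-4, 0, 1], 5], [[0, 0, 0], [0, 0, 4], 5], [[0, 0, 0], [0, 0, 4], 5], [[0, 0, 0], [0, 0, 4], 5]]}}

```text
clock: 10.13
tool_pos: [0.517, 0.1276, 0.3017]
eef_rot: [0.529, 0.47, -0.528, 0.47]
contact_force: [1.1, -1.0, -0.5]
opening: 0.568
```

{"api": "drive_tool", "payload": {"deltas": [[[0, 0, 0], [0, 0, 2], 5], [[0, 0, 0], [0, 0, 0], 5], [[0, 0, 0], [0, 0, 0], 5], [[0, 0, 0], [0, 0, 0], 5]]}}

```text
clock: 10.47
tool_pos: [0.5148, 0.1097, 0.3008]
eef_rot: [0.529, 0.47, -0.528, 0.469]
contact_force: [0.1, -0.0, -0.2]
opening: 0.569
```

```bash
python3 look.py "[.001,.13,0]"
python3 - <<'E'
from h import *;import pickle
s=take("wrist");cv2.imwrite("pics/w3.png",s["color"][:,:,::-1]);pickle.dump(s,open("w3.pkl","wb"))
st,p,A=tool();print(togap(p),st["tool_pos"])
E
```

```text
10.4667 [0.5148 0.1097 0.3008] tool gap [0.0002 0.0687 0.0027] F [ 0.07 -0.03 -0.2 ]
[0.0001061  0.06862189 0.00352293] [0.51468833 0.10960735 0.30052756]Traceback (most recent call last):
  File "look.py", line 6, in <module>
    q,e=fit(v,blue,p0,PAN);print("case gap",togap(q).round(4),round(e,3))
        ~~~^^^^^^^^^^^^^^^
  File "h.py", line 45, in fit
    T=[target(s,maskf,p0,M,pad) for s in views]
       ~~~~~~^^^^^^^^^^^^^^^^^^
  File "h.py", line 40, in target
    n,l,st,_=cv2.connectedComponentsWithStats(m); m=(l==1+st[1:,4].argmax()).astype(np.uint8)*255
                                                          ~~~~~~~~~~~~~~~^^
ValueError: attempt to get argmax of an empty sequence
```

View pics/w3.png

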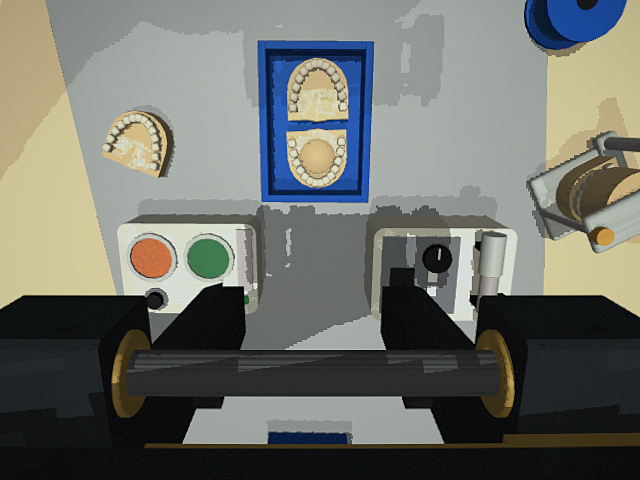

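Run:
```python
from h import *; import pickle
s=pickle.load(open("w3.pkl","rb"))
b=back(s,(316,121),.038);q,e=fit([s],blue,np.array([b[0],b[1],GY]),PAN);print("pan",q.round(4),togap(q).round(4),e)
im=cv2.cvtColor(s["color"],cv2.COLOR_RGB2GRAY).astype(float)
def edge(row,a,b,z):
    g=np.abs(np.diff(im[row,a:b]));g[g<25]=0;x=a+.5+(g*np.arange(len(g))).sum()/g.sum();return togap([*back(s,(x,row),z)[:2],0])[:2]
for a,b,z in((248,263,.046),(372,386,.06)):
    E=np.array([edge(k,a,b,z) for k in range(240,286,3)]);print(np.polyfit(E[:,1],E[:,0],1).round(4),np.median(E,0).round(4))
```

```text
pan [ 0.5239  0.1745 -0.1232] [ 0.0014  0.1341 -0.0022] 0.01191513730411593
[ 0.0164 -0.0556] [-0.0554  0.0072]
[-0.0908  0.0607] [0.059  0.0121]
```

Run:
```python
from h import *; import pickle
s=pickle.load(open("w3.pkl","rb"));o=cv2.resize(s["color"],None,fx=4,fy=4,interpolation=cv2.INTER_CUBIC)
c,sn=np.cos(GY),np.sin(GY)
for x,M in((-.119,rrect(.13,.09,.01,.046)),(.119,rrect(.13,.09,.01,.06)),(-.119,rrect(.13,.09,.01,0)),(.119,rrect(.13,.09,.01,0))):
    p=[G[0]+x*c,G[1]+x*sn,GY]
    cv2.polylines(o,[np.round((proj(s,world(p,M))*4+1.5)*16).astype(np.int32)],True,(255,0,0) if M[0,2]>0 else (255,255,0),1,cv2.LINE_AA,4)
p=[.5239,.1745,-.1232];cv2.polylines(o,[np.round((proj(s,world(p,PAN[:20]))*4+1.5)*16).astype(np.int32)],True,(255,0,0),1,cv2.LINE_AA,4)
cv2.imwrite("pics/w3o.png",o[700:1250,920:1640,::-1])
```

```text
(no output)
```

View pics/w3o.png

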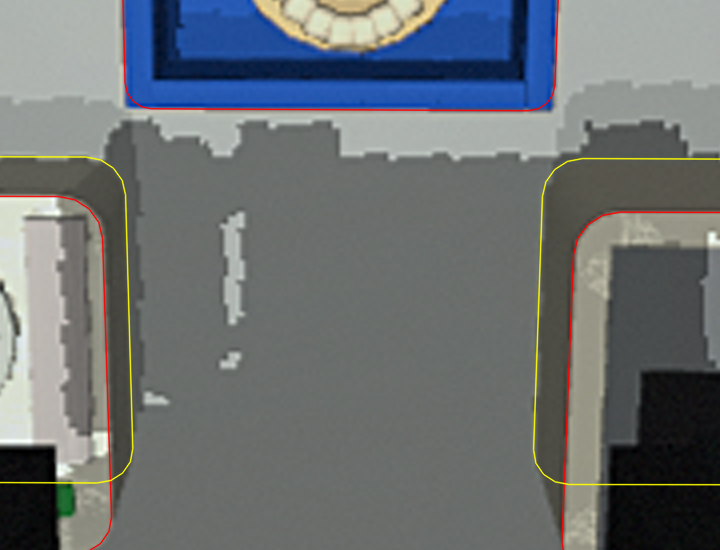

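{"api": "drive_tool", "payload": {"deltas": [[[0.2, 0, 0], [0, 0, -3.7], 5], [[0, 0, 0], [0, 0, -3.7], 5], [[0, 0, 0], [0, 0, -3.7], 5], [[0, 0, 0], [0, 0, -3.7], 5], [[0, 0, 0], [0, 0, -3.7], 5], [[0, 0, 0], [3, 0, 0], 5], [[0, 0, 0], [3, 0, 0], 5], [[0, 0, 0], [3, 0, 0], 5], [[0, 0, 0], [3, 0, 0], 5], [[0, 0, 0], [3, 0, 0], 5], [[0, 0, 0], [3, 0, 0], 5], [[0, 0, 0], [3, 0, 0], 5]]}}

```text
clock: 11.62
tool_pos: [0.5369, 0.2926, 0.089]
eef_rot: [0.53, 0.469, -0.529, 0.468]
contact_force: [-0.3, 0.4, -0.1]
opening: 0.564
```

{"api": "drive_tool", "payload": {"deltas": [[[0, 0, 0], [0, 0, 0], 5], [[0, 0, 0], [0, 0, 0], 5], [[0, 0, 0], [0, 0, 0], 5]]}}

```text
clock: 11.87
tool_pos: [0.5381, 0.2922, 0.092]
eef_rot: [0.531, 0.468, -0.529, 0.468]
contact_force: [0.3, 0.2, 0.3]
opening: 0.566
```

Run:
```python
from h import *
st,p,A=tool();print(st["clock"],st["tool_pos"],togap(p).round(4),A.round(3))
```

```text
11.8667 [0.53810374 0.2922109  0.09196442] [ 0.0013  0.2527 -0.0024] [[ 0.002  0.992 -0.123]
 [ 0.001 -0.123 -0.992]
 [-1.     0.002 -0.001]]
```

{"api": "drive_tool", "payload": {"deltas": [[[0, 0, 0], [2, 0, 0], 5], [[0, 0, 0], [2, 0, 0], 5], [[0, 0, 0], [2.1, 0, 0.2], 5], [[0, 0, 0], [0, 0, 0.5], 5], [[0, 0, 0], [0, 0, 0.7], 5], [[0, 0, 0], [0, 0, 0.7], 5], [[0, 0, 0], [0, 0, 0.5], 5], [[0, 0, 0], [0, 0, 0.4], 5], [[0, 0, 0], [0, 0, 0.3], 5], [[0, 0, 0], [0, 0, 0.3], 5], [[0, 0, 0], [0, 0, 0.3], 5], [[0, 0, 0], [0, -0.01, 0.3], 5]]}}

```text
clock: 12.87
tool_pos: [0.5328, 0.2512, 0.0303]
eef_rot: [0.531, 0.469, -0.528, 0.468]
contact_force: [0.3, 4.3, 1.6]
opening: 0.568
```

{"api": "drive_tool", "payload": {"deltas": [[[0, 0, 0], [0, -0.02, 0.3], 5], [[0, 0, 0], [0, -0.02, 0.3], 5], [[0, 0, 0], [0, -0.02, 0.3], 5], [[0, 0, 0], [0, -0.02, 0.3], 5], [[0, 0, 0], [0, -0.02, 0.3], 5], [[0, 0, 0], [0, -0.02, 0.3], 5], [[0, 0, 0], [0, 0, 0.3], 5], [[0, 0, 0], [0, 0, 0.3], 5], [[0, 0, 0], [0, 0, 0.3], 5], [[0, 0, 0], [0, 0, 0.3], 5], [[0, 0, 0], [0, 0, 0.2], 5], [[0, 0, 0], [0, 0, 0], 5]]}}

```text
clock: 13.87
tool_pos: [0.5267, 0.2167, 0.0296]
eef_rot: [-0.53, -0.468, 0.531, -0.468]
contact_force: [1.0, 1.2, 1.4]
opening: 0.57
```

```bash
sed -i 's/for v in(V\[:1\],V\[1:\],V)/for v in(V[:1],)/' look.py; python3 look.py "[.001,.09,0]"
```

```text
13.8667 [0.5267 0.2167 0.0296] tool gap [-0.0009  0.1764 -0.004 ] F [0.96 1.21 1.4 ]
case gap [-0.0003  0.093  -0.0008] 0.079
wait moved [-0.     -0.     -0.0005] 0.039 gap [-0.006  -0.2835 -0.0165]
```

{"api": "drive_tool", "payload": {"deltas": [[[-0.1, 0, 0], [0, 0, 0.3], 5], [[0, 0, 0], [0, 0, 0.4], 5], [[0, 0, 0], [0, 0, 0.4], 5], [[0, 0, 0], [0, 0, 0.4], 5], [[0, 0, 0], [0, 0, 0.4], 5], [[0, 0, 0], [0, 0, 0.4], 5], [[0, 0, 0], [0, 0, 0.4], 5], [[0, 0, 0], [0, 0, 0.4], 5], [[0, 0, 0], [0, 0, 0.4], 5], [[0, 0, 0], [0, 0, 0.4], 5], [[0, 0, 0], [0, 0, 0.4], 5], [[0, 0, 0], [0, 0, 0.4], 5]]}}

```text
clock: 14.97
tool_pos: [0.5211, 0.1708, 0.0297]
eef_rot: [0.53, 0.469, -0.53, 0.468]
contact_force: [-0.1, 1.3, -0.6]
opening: 0.564
```

```bash
python3 look.py "[0,.048,0]"
```

```text
14.9667 [0.5211 0.1708 0.0297] tool gap [-0.0009  0.1301 -0.0014] F [-0.15  1.34 -0.62]
case gap [0.0004 0.0469 0.0002] 0.091
wait moved [-0.     -0.     -0.0005] 0.039 gap [-0.006  -0.2835 -0.0165]
```

{"api": "drive_tool", "payload": {"deltas": [[[0, 0, 0], [0, 0, 0.4], 5], [[0, 0, 0], [0, 0, 0.4], 5], [[0, 0, 0], [0, 0, 0.4], 5], [[0, 0, 0], [0, 0, 0.4], 5], [[0, 0, 0], [0, 0, 0.4], 5], [[0, 0, 0], [0, 0, 0.4], 5], [[0, 0, 0], [0, 0, 0.4], 5], [[0, 0, 0], [0, 0, 0.4], 5], [[0, 0, 0], [0, 0, 0.4], 5], [[0, 0, 0], [0, 0, 0.4], 5], [[0, 0, 0], [0, 0, 0.4], 5], [[0, 0, 0], [0, 0, 0.4], 5]]}}

```text
clock: 16.07
tool_pos: [0.5153, 0.1232, 0.0298]
eef_rot: [0.53, 0.469, -0.53, 0.468]
contact_force: [-0.3, 2.7, 0.9]
opening: 0.565
```

```bash
python3 look.py "[0,.001,0]"
```

```text
16.0667 [0.5153 0.1232 0.0298] tool gap [-0.0009  0.0822 -0.0014] F [-0.34  2.67  0.87]
case gap [ 0.0003 -0.0024  0.0012] 0.14
wait moved [-0.     -0.     -0.0004] 0.039 gap [-0.0061 -0.2835 -0.0164]
```

{"api": "drive_tool", "payload": {"deltas": [[[0, 0, 0], [0, 0, 0.4], 5], [[0, 0, 0], [0, 0, 0.4], 5], [[0, 0, 0], [0, 0, 0.4], 5], [[0, 0, 0], [0, 0, 0.4], 5], [[0, 0, 0], [0, 0, 0.4], 5], [[0, 0, 0], [0, 0, 0.4], 5], [[0, 0, 0], [0, 0, 0.4], 5], [[0, 0, 0], [0, 0, 0.4], 5], [[0, 0, 0], [0, 0, 0.4], 5], [[0, 0, 0], [0, 0, 0.4], 5], [[0, 0, 0], [0, 0, 0.4], 5], [[0, 0, 0], [0, 0, 0.4], 5]]}}

```text
clock: 17.17
tool_pos: [0.5094, 0.0754, 0.0297]
eef_rot: [-0.53, -0.468, 0.53, -0.468]
contact_force: [0.1, 0.9, -0.9]
opening: 0.568
```

{"api": "drive_tool", "payload": {"deltas": [[[0, 0, 0], [0, 0, 0.4], 5], [[0, 0, 0], [0, 0, 0.4], 5], [[0, 0, 0], [0, 0, 0.4], 5], [[0, 0, 0], [0, 0, 0.4], 5], [[0, 0, 0], [0, 0, 0.4], 5], [[0, 0, 0], [0, 0, 0.4], 5], [[0, 0, 0], [0, 0, 0.4], 5], [[0, 0, 0], [0, 0, 0.4], 5], [[0, 0, 0], [0, 0, 0.4], 5], [[0, 0, 0], [0, 0, 0.4], 5], [[0, 0, 0], [0, 0, 0.3], 5], [[0, 0, 0], [0, 0, 0.1], 5]]}}

```text
clock: 18.17
tool_pos: [0.5039, 0.0313, 0.0297]
eef_rot: [-0.53, -0.468, 0.53, -0.468]
contact_force: [0.2, 0.7, -0.4]
opening: 0.562
```

```bash
sed -i 's/for v in(V\[:1\],)/for v in(V[:1],V[1:])/' look.py;python3 look.py "[0,-.094,0]" pics/t4.png
```

```text
18.1667 [0.5039 0.0313 0.0297] tool gap [-0.0011 -0.0104 -0.0023] F [ 0.25  0.7  -0.43]
case gap [ 0.0007 -0.0944 -0.0103] 1.008
case gap [-0.023  -0.1713 -0.5332] 1.148
wait moved [-0.     -0.     -0.0005] 0.039 gap [-0.006  -0.2835 -0.0165]
```

View pics/sc.png

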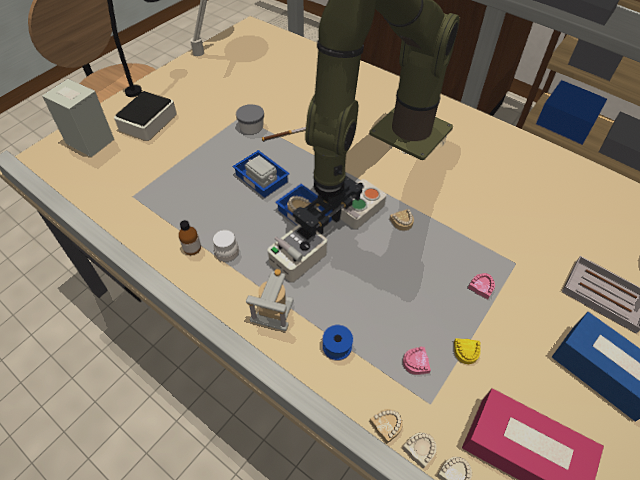

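{"api": "drive_tool", "payload": {"deltas": [[[0, 0, 0], [0, 0, 0.4], 5], [[0, 0, 0], [0, 0, 0.5], 5], [[0, 0, 0], [0, 0, 0.5], 5], [[0, 0, 0], [0, 0, 0.5], 5], [[0, 0, 0], [0, 0, 0.5], 5], [[0, 0, 0], [0, 0, 0.5], 5], [[0, 0, 0], [0, 0, 0.4], 5], [[0, 0, 0], [0, 0, 0.4], 5], [[0, 0, 0], [0, 0, 0.4], 5], [[0, 0, 0], [0, 0, 0.3], 5], [[0, 0, 0], [0, 0, 0.3], 5], [[0, 0, 0], [0, 0, 0.2], 5]]}}

```text
clock: 19.27
tool_pos: [0.498, -0.0168, 0.0297]
eef_rot: [0.53, 0.468, -0.53, 0.468]
contact_force: [0.7, 2.2, -0.1]
opening: 0.567
```

{"api": "drive_tool", "payload": {"deltas": [[[0, 0, 0], [0, 0, 0], 5], [[0, 0, 0], [0, 0, 0], 5], [[0, 0, 0], [0, 0, -0.7], 5], [[0, 0, 0], [0, 0, -0.8], 5], [[0, 0, 0], [0, 0, 0], 5], [[0, 0, 0], [-3, 0, 0], 5], [[0, 0, 0], [-4, 0, 0], 5], [[0, 0, 0], [-4, 0, 0], 5], [[0, 0, 0], [-4, 0, 0], 5], [[0, 0, 0], [-4, 0, -3], 5], [[0, 0, 0], [0, 0, -4], 5], [[0, 0, 0], [0, 0, -4], 5]]}}

```text
clock: 20.27
tool_pos: [0.5142, 0.1032, 0.2157]
eef_rot: [0.532, 0.467, -0.529, 0.469]
contact_force: [1.3, -0.1, -0.6]
opening: 0.571
```

{"api": "drive_tool", "payload": {"deltas": [[[0, 0, 0], [0, 0, -4], 5], [[0, 0, 0], [0, 0, -4], 5], [[0, 0, 0], [0, 0, -4], 5], [[0, 0, 0], [0, 0, -4], 5], [[0, 0, 0], [0, 0, -4], 5], [[0, 0, 0], [0, 0, 0], 5], [[0, 0, 0], [0, 0, 0], 5]]}}

```text
clock: 20.85
tool_pos: [0.5357, 0.305, 0.2125]
eef_rot: [0.528, 0.471, -0.528, 0.47]
contact_force: [0.5, -1.1, 0.2]
opening: 0.568
```

Run:
```python
from h import *;import pickle
st,p,A=tool();print(st["clock"],togap(p).round(4),st["tool_pos"])
s=take("top");v=take("scene");pickle.dump((s,v),open("fin.pkl","wb"))
c=s["color"][220:320,300:500];d=v["color"][130:240,210:370]
cv2.imwrite("pics/fin.png",np.vstack([cv2.resize(c,(600,300)),cv2.resize(d,(600,300))])[:,:,::-1])
```

```text
20.85 [-0.0026  0.2651  0.0047] [0.53572836 0.30496047 0.21251146]
```

View pics/fin.png

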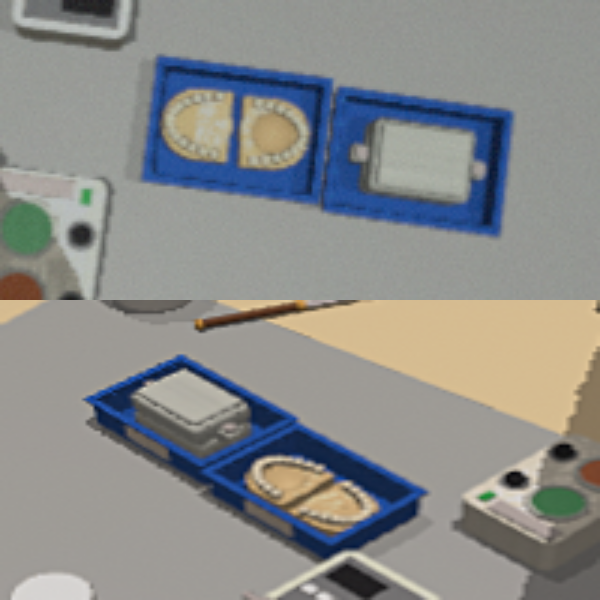

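Run:
```python
from h import *; import pickle
V=pickle.load(open("fin.pkl","rb"))
c,s=np.cos(GY),np.sin(GY);g=[0,-.139,0]
P0=np.array([G[0]-g[1]*s,G[1]+g[1]*c,GY,.4661,-.2392,-.137])
def run(views):
    T=[]
    for v in views:
        W=np.vstack([world(P0[:3],PAN),world(P0[3:],PAN)]);q=proj(v,W);x0,y0=(q.min(0)-8).astype(int);x1,y1=(q.max(0)+9).astype(int)
        m=blue(v["color"])[y0:y1,x0:x1]
        m=cv2.morphologyEx(m,cv2.MORPH_OPEN,np.ones((2,2)))
        k=cv2.findContours(m,0,2)[0];f=cv2.drawContours(np.zeros_like(m),[a for a in k if cv2.contourArea(a)>50],-1,255,-1)
        T.append((cv2.resize(f,None,fx=4,fy=4).astype(float)/255,(x0,y0)))
    def cost(q):
        P=P0+q*np.tile([.01,.01,.1],2);e=0
        for v,(m,o) in zip(views,T):
            r=np.zeros(m.shape,np.uint8)
            for p in(P[:3],P[3:]):
                h=(cv2.convexHull(proj(v,world(p,PAN)).astype(np.float32))-o+.5)*4-.5
                cv2.fillConvexPoly(r,np.round(h*16).astype(np.int32),255,cv2.LINE_AA,4)
            e+=np.abs(r/255.-m).sum()/m.sum()
        return e
    q=np.zeros(6)
    for k in range(4):
        b=minimize(cost,q,method="Nelder-Mead",options=dict(initial_simplex=q+np.vstack([np.zeros(6),np.eye(6)])*(.5/(k+1)),maxiter=600));q=b.x
    return P0+q*np.tile([.01,.01,.1],2),b.fun/len(views)
for vs in([V[0]],[V[1]],V):
    P,e=run(vs);d=P[:2]-P[3:5];t=P[5];print("case gap",togap(P[:3]).round(4),"wait moved",(P[3:]-P0[3:]).round(4),"rel",np.round([d[0]*np.cos(t)+d[1]*np.sin(t),-d[0]*np.sin(t)+d[1]*np.cos(t),P[2]-t],4),round(e,3))
```

```text
case gap [-0.0019 -0.1441  0.002 ] wait moved [-0.0016 -0.0007  0.0064] rel [0.0043 0.1404 0.0116] 0.046
case gap [-0.0007 -0.1393 -0.0205] wait moved [ 0.0003  0.0076 -0.0091] rel [0.0026 0.1367 0.0046] 0.105
case gap [-0.0018 -0.1434 -0.005 ] wait moved [-0.0016  0.0007  0.0024] rel [0.004  0.1396 0.0087] 0.09
```

```bash
python3 -c "
from plant import r
print(r.get_state()['contact_force'],r.finish_job())"
```

```text
the job is handed in; nothing more can be done
[ 0.5025145   0.07515082 -0.27446572] None
```

The case pan went lengthwise through the passage and now stands end to end with the waiting pan. I handed the job in at about 21 s; no verdict was reported.

I pushed only the pan's rear rim, with both fingers. A gentle arc took out about 10° of skew, then I pushed it straight through after a wrist-camera check: 1.4 mm off centre, 0.1° off parallel.

| Last check | Top camera | Limit |
|---|---|---|
| Distance between pan centres, along the waiting pan's axis (140 mm = touching) | 140.4 mm | 152 mm |
| Sideways offset | 4 mm | 45 mm |
| Angle off parallel | 0.7° | 8° |
| Waiting pan moved | under 2 mm | 20 mm |

- **Gap between the pans:** the checks disagree slightly. The top camera gives about 0.4 mm and the finger position at the end of the push implies about 3 mm. A looser fit from the scene camera gave an impossible 3 mm overlap. All are well inside the 12 mm limit.
- **Failed checks:** the pan fits spoiled themselves while the gripper hid the pan, and again where the two pans came close together. For the last part of the push I went by the finger position instead.
- **Seen in the last pictures:** the casts look upright in the pan, and the arm was clear with no contact force beyond sensor noise. I did not measure the other loose objects again.

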